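# Mesh the change knob and wind the punch clamp shut

### The arm

A 6-joint arm with a two-finger parallel gripper is mounted at the origin on the work surface. World frame = base frame: x ahead of the robot, y to its left, z up, the work surface at z = 0. Lengths are in m, angles in rad, forces in N, time in s.
With the tool pointing down it reaches from about 0.3 to 0.875 m from the base axis. Payload 6.4 kg.
Tool frame: the origin (TCP) lies between the finger pads; the fingertips stand 19 mm ahead of it and the grasp point (between the pads) is the TCP; z points along the fingers, y is the direction in which the jaws open and shut (so a half turn about z gives the same grasp; the last joint's range is limited). The gripper opens to 85 mm and grips with 20 to 120 N. Pads are 22 mm wide; open, the fingers measure 114 mm over their backs; the gripper's body (76 mm by 85 mm) begins 54 mm behind the grasp point. The pads swing forward as they close: fully open they stand 13 mm farther back than shut.
Start: joints at [-1.422, 0.181, 1.607, -0, 1.354, -0.206], TCP at [0.2, -0.539, 0.25] pointing down, gripper open.
Joint ranges: [-2.99, 2.99], [-0.89, 2.07], [0.3, 2.58], [-1.14, 4.28], [0, 2.63], [-3.12, 3.12]. Speed limits (rad/s): [2.57, 2.57, 3.01, 3.14, 3.14, 3.14].

### API

Orientations are given as a unit quaternion [w, x, y, z].
In Python, from bench import * gives the robot as it stands.
- The arm moves only by the tool apply_moves, never from a script. Its argument "moves" is a list that holds one entry, the list of rows, each a list of 7 numbers: the shift along the tool's x, y, z in cm, then the turn, a rotation vector about the tool's x, y, z in rad, then the opening, from 0 (shut) to 1 (fully open). A call has 1 to 8 rows; each row is the pose to reach, as a shift and turn from the pose commanded when the call began, along the tool's axes at that moment; what a row does not reach only later rows make up. A row lasts 1/10 s, in which the tool goes at most 50 mm and 8.59 degrees, less where a joint would pass 70% of its speed; a pose out of reach is approached as far as the arm can. A call with a gripper value outside its range is refused whole. The fingers move at their own pace and stop on an object; the grip force is fixed at half the most. Time passes only in rows, so rows that repeat a pose let the fingers close. It gives the time, the measured TCP pose, the force and the opening at its end, in the units of the state.
- get_obs(): the state, without advancing time (a new reading comes with each control period).
- camera(name): name is "side" or "top"; returns the picture (480x640x3 uint8, red, green, blue); there is no depth.
- get_calibration(name): a dict with "vertical_fov" (degrees; the focal length in pixels is half the picture's height over the tangent of half this angle, whatever the lens; pixels are square), "cx", "cy" (the principal point, pixels), "R" (3x3) and "t" (3): a world point X has camera coordinates R X + t. Camera axes: x right, y down, z forward; pixel columns grow to the right and rows downward; lengths in m; the calibration is good to about 2 mm. A picture is of the moment at which its call begins. get_calibration takes no time and is no camera call.
- hand_in(): hands the job in, once; it reports no verdict.
The state is a dict: "time_s": time; "q": joint angles; "dq": joint speeds; "joint_efforts": joint torques, N m; "eef_pos": TCP position; "eef_rot": TCP orientation; "wrist_force": force on the tool from outside, world axes, zero at the start; "torque": the same for the moment, N m; "opening": opening from 0.0 (shut) to 1.0 (fully open).
Only numpy, scipy, OpenCV 4.12 (cv2) and the standard library are available. Lean on these libraries where they do the work, as an engineer would, in place of code of your own. Each camera call takes 0.05 s, during which the arm holds its last target. There are 200 camera calls.

### The job

The hand-wound punch clamp on the shelf is out of gear. Ease its black bar-grip knob down, rocking it round to either side until the hidden teeth mesh and it drops fully home, then wind the knob clockwise (seen from above) until the jaw holds the standing punch snugly against the fixed cheek, and let go. Work the jaw only with the knob, do not touch the punch, and leave the loose tools lying around as they are.

Things in the scene. Friction and masses are not known exactly. Their poses are not given: they have to be found in the camera images.
- knob_grip (a point): Where to pinch the change knob: a black upright bar 60 mm long (this point's x), 16 mm thick (y; pinch across this), 36 mm high (z up) on a round steel disc 65 mm across, on top of the gearbox. The point is on the vertical spindle axis, 13 mm below the bar's top, 23 mm above the disc, 124 mm above the shelf with the knob raised. The knob turns about this axis and slides along it.
- knob (a joint): How far the knob is pushed down, m: 0 raised (out of gear, at the start), 0.009 fully home (meshed). About 5 N slides it up or down; it stays where left. After 2 mm its six hidden teeth meet the drive's six; if tooth stands on tooth it goes no deeper however hard it is pushed. It drops in (a rubbing flank may need one more rock) only within about 5 degrees either side of the meshing angles, unknown, one every 60 degrees.
- jaw (a joint): Travel of the clamp jaw towards the cheek, m: 0 fully open (at the start), at most 0.027. With the knob meshed one radian clockwise seen from above closes it by 20 mm; it needs 10 to 20 mm to close on the punch. Winding takes 0.2 to 0.3 N m, and over 0.6 N m once the punch is pinched. It stays where it is left.
- jaw_face (a point): Centre of the flat face of the moving jaw, a steel block 66 mm wide, 22 mm thick, 50 mm high on the bed, joined to the gearbox by a rack bar. y is the closing direction (from gearbox to cheek), z up. With the jaw open it lies 115 mm along y from the spindle axis.
- cheek_face (a point): Centre of the flat face of the fixed cheek, a steel block 70 mm wide, 24 mm thick and 54 mm high at the far end of the bed, facing the jaw. Same axes as jaw_face, at the same height, straight ahead of it along y.
- punch_mid (a point): Middle of the short upper punch, loose and standing on the bed between jaw and cheek: dark steel, 56 mm long, 22 mm thick along the closing direction (its y), 84 mm high (z up; this point is half-way), its upper 28 mm a thinner tang; 0.5 to 0.9 kg.
- tang_clamp1: Black oxide tang clamp, C-shaped, 56 x 30 x 56 mm, loose bystander near the gearbox; origin at the centre of its underside.
- tang_clamp2: A second such clamp, loose bystander to the left.
- tang_clamp3: A third such clamp, loose bystander to the right.
- die_shim: Ground steel shim 100 x 40 x 6 mm lying flat, loose bystander.
- gauge_block: Orange polymer block 60 x 30 x 22 mm lying beside the clamp's bed, loose bystander.
- protractor: Chrome angle protractor lying flat, about 150 mm long, loose bystander.
- spindle (a joint): Angle of the knob in the clamp unit, rad, growing anticlockwise seen from above; no stops; 0.03 N m turns it while out of gear. It says nothing about the angle of the drive's teeth. Pressing with more than about 15 N while turning may drag the drive along. Once meshed there are up to 12 degrees of play between the teeth before the knob drives the jaw.
- clamp_unit: The clamp: a dark steel bed 110 x 265 x 16 mm carrying, at one end, a grey gearbox 100 x 100 mm, its top 66 mm above the shelf. Origin on the shelf under the spindle axis; y runs along the bed from gearbox to cheek, z up. On the gearbox a steel collar, 80 mm across, its rim 90 mm above the shelf, surrounds the knob's disc.

How it is judged:
By the outcome, as a careful person would: the job done as asked, in the order asked, and still so for the second after the job is handed in, with the robot touching nothing.
It also fails if it takes over 58 s, if anything falls off the work surface, if the arm or the gripper's body presses on something with over 40 N, if the wrist force passes 120 N, or if a joint passes its speed limit or range.

## Working session

There is one attempt and no reset: what is moved stays moved. The work goes in short steps, Python scripts to look and compute and a tool call to move; the robot and the scene stay as the last step left them, time stands still between calls to the robot, and variables do not carry over. Pictures are saved under pics/ and viewed, about 8 in all and at most 12, crops included, and the job is handed in when it is done.

Besides the shell and the picture viewer there is one more tool, called after "Call:" as name(argument=value, ...) on one line, values as JSON. apply_moves: Moves the arm, as the interface text tells. Its arguments: {"type":"object","properties":{"moves":{"type":"array","items":{"type":"array","items":{"type":"array","items":{"type":"number"}}}}},"required":["moves"]}

```bash
mkdir -p pics
python3 - <<'E'
from bench import *
import cv2
for n in("top","side"):
    cv2.imwrite(f"pics/{n}0.png",camera(n)[:,:,::-1]); print(n,get_calibration(n))
print(get_obs())
E
```

```text
top {'vertical_fov': 55.45905407693061, 'cx': 318.55149579156716, 'cy': 240.62535508567177, 'R': array([[-0.00397814, -0.99985252,  0.01670662],
       [-0.99117176,  0.00172843, -0.13257282],
       [ 0.13252439, -0.01708652, -0.99103246]]), 't': array([-0.01434221,  0.54984813,  0.95320195])}
side {'vertical_fov': 42.89377984005639, 'cx': 323.0164166853693, 'cy': 230.61137197245307, 'R': array([[-0.72011535, -0.69380085,  0.00861815],
       [-0.40900583,  0.41441981, -0.81300089],
       [ 0.56048918, -0.58897929, -0.58219866]]), 't': array([0.39899157, 0.30765478, 1.01630117])}
{'time_s': 0.1, 'q': array([-1.42228527e+00,  1.81464259e-01,  1.60788868e+00,  2.12017399e-05,
        1.35376334e+00, -2.06278596e-01]), 'dq': array([-0.0001505 , -0.0024191 , -0.00267961, -0.00114676, -0.00053448,
       -0.00143687]), 'joint_efforts': array([-6.13023094e-04, -4.45882881e+01, -3.52238095e+01, -3.01652117e-04,
        4.24216065e-03,  4.10635562e-05]), 'eef_pos': array([ 0.19971764, -0.53872628,  0.24948494]), 'eef_rot': array([-7.61197745e-04,  9.84306875e-01,  1.76463579e-01,  3.23471344e-05]), 'wrist_force': array([ 0.37122464, -0.41896946,  0.31354115]), 'torque': array([-0.03127263, -0.01475047,  0.01041776]), 'opening': 0.9996001772115899}
```

View pics/top0.png

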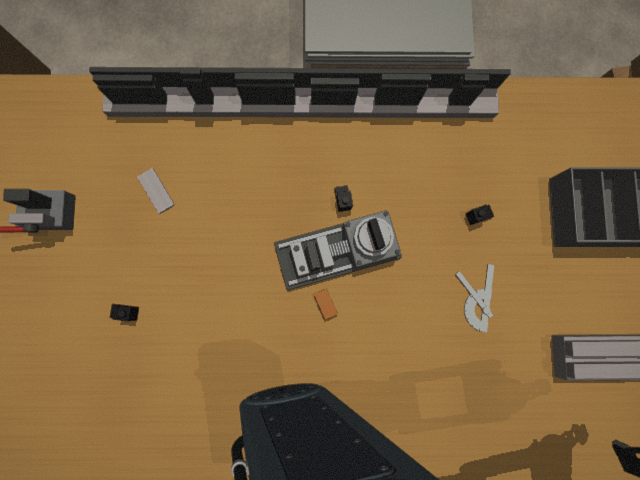

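View pics/side0.png

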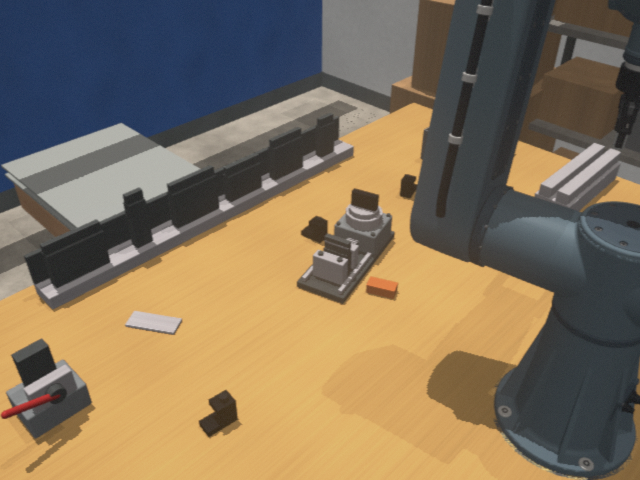

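The top view shows the clamp with its knob at about (376,236), its cheek to the left at about (297,258), and the punch at about (315,255). The side view shows the knob at (364,202). I'll zoom in on both.

Run:
```python
import cv2,numpy as np
a=cv2.imread("pics/top0.png")[195:295,265:410]; b=cv2.imread("pics/side0.png")[180:305,290:410]
a=cv2.resize(a,None,fx=5,fy=5,interpolation=cv2.INTER_CUBIC);cv2.imwrite("pics/topz.png",a)
b=cv2.resize(b,None,fx=4,fy=4,interpolation=cv2.INTER_CUBIC)
c=np.zeros((600,800,3),np.uint8)
c=cv2.convertScaleAbs(a,alpha=1.5,beta=20); cv2.imwrite("pics/topz.png",c); cv2.imwrite("pics/sidez.png",b)
```

```text
(no output)
```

View pics/topz.png

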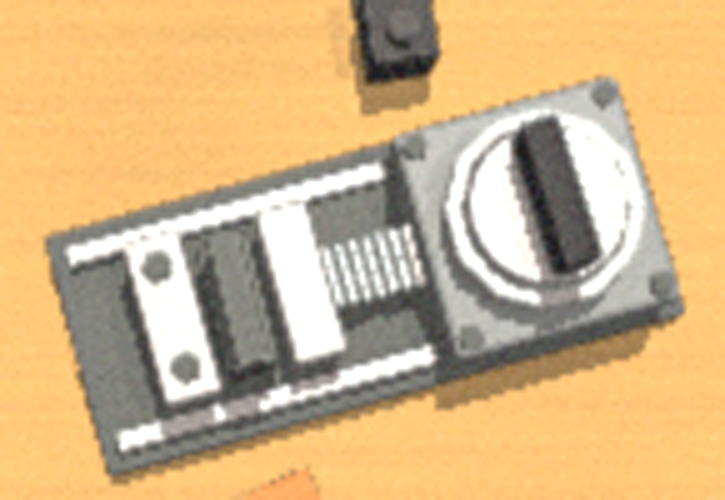

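View pics/sidez.png

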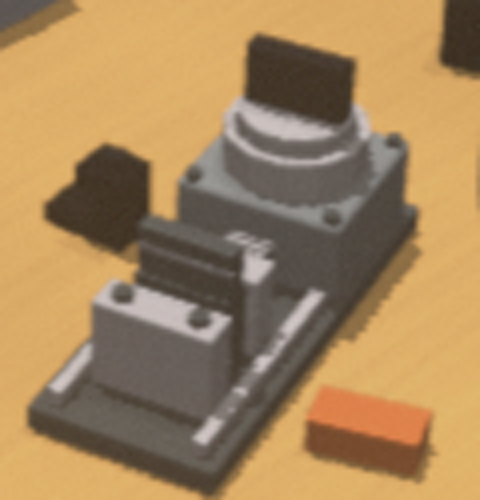

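Top crop (px = 265+u/5, 195+v/5): bar-top ends at about (535,118) and (578,267), bed corners at the cheek end at (47,240) and (110,472), gearbox-top corners at (610,78) and (683,308). Side crop (px = 290+u/4, 180+v/4): bar-top centre at about (302,49), bed corners at (30,408) and (212,490).

```bash
cat > h.py <<'E'
from bench import *
import numpy as np
def proj(n,X):
    c=get_calibration(n); f=240/np.tan(np.radians(c["vertical_fov"]/2)); p=np.asarray(X)@c["R"].T+c["t"]
    return p[...,:2]/p[...,2:]*f+[c["cx"],c["cy"]]
def ray(n,uv,z):
    c=get_calibration(n); f=240/np.tan(np.radians(c["vertical_fov"]/2))
    d=c["R"].T@np.array([(uv[0]-c["cx"])/f,(uv[1]-c["cy"])/f,1]); C=-c["R"].T@c["t"]
    return C+d*(z-C[2])/d[2]
T=lambda u,v:(265+u/5,195+v/5)
S=lambda u,v:(290+u/4,180+v/4)
E
python3 - <<'E'
from h import *
from scipy.optimize import least_squares
# bar top
a,b=ray("top",T(535,118),.137),ray("top",T(578,267),.137)
print("bar",a,b,np.linalg.norm(a-b),(a+b)/2,np.degrees(np.arctan2(*(b-a)[1::-1])))
print("side bar",ray("side",S(302,49),.137))
# unit fit: cheek end y=+215 (265 bed, gearbox 50 behind)
obs=[("top",T(47,240),(55,None,16)),]
P=[("top",T(47,240),0,1,16),("top",T(110,472),1,1,16),("top",T(610,78),0,0,66),("top",T(683,308),1,0,66),("side",S(30,408),1,1,16),("side",S(212,490),0,1,16)]
for n,uv,*_,z in P: print(n,ray(n,uv,z/1000))
E
```

```text
bar [ 0.57983816 -0.11930679  0.137     ] [ 0.52091659 -0.13493313  0.137     ] 0.060958460382119384 [ 0.55037738 -0.12711996  0.137     ] -165.14675744371527
side bar [ 0.55223169 -0.12889367  0.137     ]
top [0.54745512 0.08128649 0.016     ]
top [0.44540428 0.05295469 0.016     ]
top [ 0.61008897 -0.1613249   0.066     ]
top [ 0.51173876 -0.18971894  0.066     ]
side [0.54615795 0.08445976 0.016     ]
side [0.43678609 0.06470671 0.016     ]
```

The measurements agree: the spindle is at about (0.551, -0.128), bar and unit x at about 15°, closing direction at about 105°. Next I work out the approach.

```bash
cat >> h.py <<'E'
from scipy.spatial.transform import Rotation as Ro
def state():
    o=get_obs(); R=Ro.from_quat(np.roll(o["eef_rot"],-1)); M=R.as_matrix()
    yaw=np.degrees(np.arctan2(M[1,0],M[0,0]))
    print("t %.2f"%o["time_s"],"pos",o["eef_pos"].round(4),"xaxis yaw %.2f"%yaw,"F",o["wrist_force"].round(1),"tq",o["torque"].round(2),"open %.3f"%o["opening"],"q",o["q"].round(2))
    return o,M,yaw
def shift(p,yawdeg):
    o,M,y=state(); print("shift cm",(M.T@(np.array(p)-o["eef_pos"])*100).round(2))
    D=Ro.from_euler("z",yawdeg,degrees=True).as_matrix()@np.diag([1,-1,-1]); print("turn",Ro.from_matrix(M.T@D).as_rotvec().round(4))
E
python3 -c "
from h import *
shift((.551,-.128,.18),14.9)"
```

```text
t 0.10 pos [ 0.1997 -0.5387  0.2495] xaxis yaw 20.33 F [ 0.4 -0.4  0.3] tq [-0.03 -0.01  0.01] open 1.000 q [-1.42  0.18  1.61  0.    1.35 -0.21]
shift cm [ 47.21 -26.3    7.  ]
turn [-0.0015 -0.0003  0.0947]
```

Call:
apply_moves(moves=[[[47.2, -26.3, 3, 0, 0, 0.095, 1], [47.2, -26.3, 3, 0, 0, 0.095, 1], [47.2, -26.3, 3, 0, 0, 0.095, 1], [47.2, -26.3, 3, 0, 0, 0.095, 1], [47.2, -26.3, 3, 0, 0, 0.095, 1], [47.2, -26.3, 3, 0, 0, 0.095, 1], [47.2, -26.3, 3, 0, 0, 0.095, 1], [47.2, -26.3, 3, 0, 0, 0.095, 1]]])

```text
time_s: 0.9
eef_pos: [0.4602, -0.2338, 0.2278]
eef_rot: [-0.0, 0.992, 0.129, -0.0]
wrist_force: [1.4, 0.1, -0.2]
opening: 0.998
```

```bash
python3 -c "
from h import *
shift((.551,-.128,.18),14.9)"
```

```text
t 0.90 pos [ 0.4602 -0.2338  0.2278] xaxis yaw 14.87 F [ 1.4  0.1 -0.2] tq [-0.06 -0.05 -0.07] open 0.998 q [-0.7   0.07  1.78 -0.    1.29  0.61]
shift cm [11.49 -7.89  4.78]
turn [-0.0001  0.0001 -0.0004]
```

Call:
apply_moves(moves=[[[11.5, -7.9, 4.8, 0, 0, 0, 1], [11.5, -7.9, 4.8, 0, 0, 0, 1], [11.5, -7.9, 4.8, 0, 0, 0, 1], [11.5, -7.9, 4.8, 0, 0, 0, 1], [11.5, -7.9, 4.8, 0, 0, 0, 1], [11.5, -7.9, 4.8, 0, 0, 0, 1]]])

```text
time_s: 1.5
eef_pos: [0.5499, -0.1304, 0.1802]
eef_rot: [0.0, 0.992, 0.129, -0.0]
wrist_force: [-0.7, -0.5, 0.5]
opening: 0.999
```

Run:
```python
from h import *
import cv2
shift((.551,-.128,.126),14.9)
t=camera("top")[170:300,265:425,::-1]; s=camera("side")[130:290,290:450,::-1]
cv2.imwrite("pics/a1.png",np.hstack([cv2.resize(t,(400,325),interpolation=2),cv2.resize(s[:130],(400,325),interpolation=2)]))
```

```text
t 1.50 pos [ 0.5499 -0.1304  0.1802] xaxis yaw 14.86 F [-0.7 -0.5  0.5] tq [ 0.02  0.01 -0.02] open 0.999 q [-0.44  0.23  1.7  -0.    1.21  0.87]
shift cm [ 0.17 -0.21  5.42]
turn [ 0.0002  0.0003 -0.0006]
```

View pics/a1.png

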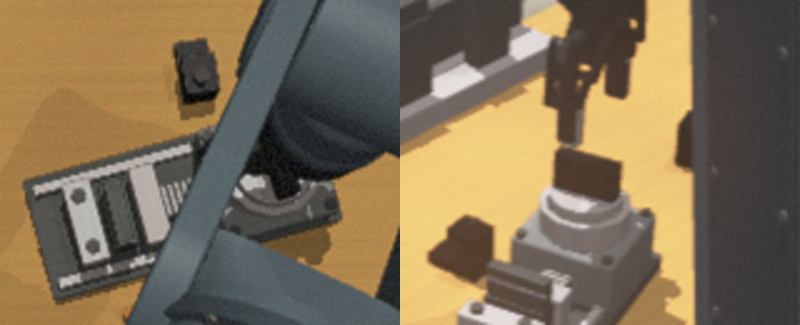

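The fingers are open and straddle the bar (side view: bar centre about (588,172) in the composite, pads above it either side). I'll lower and grip.

Call:
apply_moves(moves=[[[0.15, -0.2, 3, 0, 0, 0, 1], [0.15, -0.2, 5.3, 0, 0, 0, 1], [0.15, -0.2, 5.3, 0, 0, 0, 1], [0.15, -0.2, 5.3, 0, 0, 0, 0.4], [0.15, -0.2, 5.3, 0, 0, 0, 0], [0.15, -0.2, 5.3, 0, 0, 0, 0], [0.15, -0.2, 5.3, 0, 0, 0, 0], [0.15, -0.2, 5.3, 0, 0, 0, 0]]])

```text
time_s: 2.4
eef_pos: [0.5519, -0.1291, 0.1283]
eef_rot: [0.002, 0.992, 0.13, 0.001]
wrist_force: [-2.6, -6.2, -2.2]
opening: 0.178
```

```bash
python3 -c "
from h import *
shift((.551,-.128,.126),14.9)"
```

```text
t 2.40 pos [ 0.5519 -0.1291  0.1283] xaxis yaw 14.91 F [-2.6 -6.2 -2.2] tq [-0.37  0.56  0.01] open 0.178 q [-0.44  0.3   1.73 -0.    1.11  0.87]
shift cm [-0.06 -0.13  0.23]
turn [ 0.0041 -0.0011  0.0002]
```

Gripped, opening 15 mm. Now I ease down, with a small centring correction.

Call:
apply_moves(moves=[[[0, 0.1, 0.1, 0, 0, 0, 0], [0, 0.1, 0.2, 0, 0, 0, 0], [0, 0.1, 0.3, 0, 0, 0, 0], [0, 0.1, 0.3, 0, 0, 0, 0]]])

```text
time_s: 2.8
eef_pos: [0.552, -0.1293, 0.1261]
eef_rot: [0.001, 0.992, 0.13, 0.0]
wrist_force: [-5.4, -1.6, 12.9]
opening: 0.175
```

```bash
python3 -c "
from h import *
state()"
```

```text
t 2.80 pos [ 0.552  -0.1293  0.1261] xaxis yaw 14.89 F [-5.4 -1.6 12.9] tq [0.03 0.9  0.05] open 0.175 q [-0.44  0.3   1.73 -0.    1.11  0.87]
```

Call:
apply_moves(moves=[[[-0.05, 0, 0, 0, 0, 0.04, 0], [-0.05, 0, 0, 0, 0, 0.08, 0], [-0.05, 0, 0, 0, 0, 0.12, 0], [-0.05, 0, 0, 0, 0, 0.12, 0]]])

```text
time_s: 3.2
eef_pos: [0.5519, -0.1293, 0.1261]
eef_rot: [0.001, 0.998, 0.069, 0.001]
wrist_force: [-2.9, -1.4, 11.3]
opening: 0.173
```

```bash
python3 -c "
from h import *
state()"
```

```text
t 3.20 pos [ 0.5519 -0.1293  0.1261] xaxis yaw 7.95 F [-2.9 -1.4 11.3] tq [0.02 0.54 0.  ] open 0.173 q [-0.44  0.3   1.73 -0.    1.11  0.99]
```

Call:
apply_moves(moves=[[[0, 0, 0, 0, 0, 0.04, 0], [0, 0, 0, 0, 0, 0.08, 0], [0, 0, 0, 0, 0, 0.12, 0], [0, 0, 0, 0, 0, 0.12, 0]]])

```text
time_s: 3.6
eef_pos: [0.5519, -0.1292, 0.1259]
eef_rot: [0.001, 1.0, 0.009, 0.001]
wrist_force: [-2.1, -0.6, 10.0]
opening: 0.179
```

Call:
apply_moves(moves=[[[0, 0, 0, 0, 0, 0.04, 0], [0, 0, 0, 0, 0, 0.08, 0], [0, 0, 0, 0, 0, 0.12, 0], [0, 0, 0, 0, 0, 0.12, 0]]])

```text
time_s: 4.0
eef_pos: [0.5518, -0.1292, 0.1253]
eef_rot: [0.001, 0.999, -0.051, 0.001]
wrist_force: [-0.4, -2.6, 5.5]
opening: 0.177
```

```bash
python3 -c "
from h import *
state()"
```

```text
t 4.00 pos [ 0.5518 -0.1292  0.1253] xaxis yaw -5.81 F [-0.4 -2.6  5.5] tq [-0.12  0.14 -0.02] open 0.177 q [-0.44  0.3   1.73 -0.    1.11  1.23]
```

The force has fallen and z has dropped 0.8 mm, so it is entering. I'll push down here.

Call:
apply_moves(moves=[[[0, 0, 0.1, 0, 0, 0, 0], [0, 0, 0.2, 0, 0, 0, 0], [0, 0, 0.3, 0, 0, 0, 0], [0, 0, 0.3, 0, 0, 0, 0]]])

```text
time_s: 4.4
eef_pos: [0.5518, -0.1292, 0.1221]
eef_rot: [0.001, 0.999, -0.05, 0.001]
wrist_force: [1.1, -3.2, 4.8]
opening: 0.174
```

```bash
python3 -c "
from h import *
state()"
```

```text
t 4.40 pos [ 0.5518 -0.1292  0.1221] xaxis yaw -5.75 F [ 1.1 -3.2  4.8] tq [-0.27 -0.06 -0.07] open 0.174 q [-0.44  0.31  1.73 -0.    1.1   1.23]
```

Call:
apply_moves(moves=[[[0, 0, 0.1, 0, 0, 0, 0], [0, 0, 0.2, 0, 0, 0, 0], [0, 0, 0.3, 0, 0, 0, 0], [0, 0, 0.35, 0, 0, 0, 0], [0, 0, 0.35, 0, 0, 0, 0]]])

```text
time_s: 4.9
eef_pos: [0.5519, -0.1292, 0.1192]
eef_rot: [0.001, 0.999, -0.05, 0.001]
wrist_force: [-2.1, -2.1, 9.4]
opening: 0.173
```

```bash
python3 -c "
from h import *
state()"
```

```text
t 4.90 pos [ 0.5519 -0.1292  0.1192] xaxis yaw -5.74 F [-2.1 -2.1  9.4] tq [-0.04  0.32 -0.02] open 0.173 q [-0.44  0.31  1.73 -0.    1.09  1.23]
```

Call:
apply_moves(moves=[[[0, 0, 0.06, 0, 0, 0, 0], [0, 0, 0.06, 0, 0, 0, 0]]])

```text
time_s: 5.1
eef_pos: [0.5519, -0.1292, 0.1192]
eef_rot: [0.001, 0.999, -0.05, 0.001]
wrist_force: [-3.5, -0.6, 14.0]
opening: 0.172
```

Call:
apply_moves(moves=[[[0, 0, -0.05, 0, 0, 0.08, 0], [0, 0, -0.05, 0, 0, 0.16, 0], [0, 0, -0.05, 0, 0, 0.24, 0], [0, 0, -0.05, 0, 0, 0.32, 0], [0, 0, -0.05, 0, 0, 0.4, 0], [0, 0, -0.05, 0, 0, 0.4, 0]]])

```text
time_s: 5.7
eef_pos: [0.5519, -0.1292, 0.1192]
eef_rot: [0.0, 0.969, -0.248, 0.001]
wrist_force: [-2.3, -1.6, 10.4]
opening: 0.174
```

```bash
python3 -c "
from h import *
state()"
```

```text
t 5.70 pos [ 0.5519 -0.1292  0.1192] xaxis yaw -28.76 F [-2.3 -1.6 10.4] tq [-0.06  0.31  0.12] open 0.174 q [-0.44  0.31  1.73 -0.    1.09  1.63]
```

Home is confirmed (z unchanged at 0.1192 as the force rose). Winding on.

Call:
apply_moves(moves=[[[0, 0, 0, 0, 0, 0.07, 0], [0, 0, 0, 0, 0, 0.14, 0], [0, 0, 0, 0, 0, 0.2, 0]]])

```text
time_s: 6.0
eef_pos: [0.552, -0.1292, 0.1192]
eef_rot: [0.0, 0.939, -0.344, 0.001]
wrist_force: [-2.1, -1.3, 10.1]
opening: 0.176
```

Run:
```python
from h import *
import cv2
state()
cv2.imwrite("pics/a2.png",cv2.resize(camera("side")[180:305,290:410,::-1],None,fx=4,fy=4,interpolation=2))
```

```text
t 6.00 pos [ 0.552  -0.1292  0.1192] xaxis yaw -40.22 F [-2.1 -1.3 10.1] tq [-0.14  0.26  0.45] open 0.176 q [-0.44  0.31  1.73 -0.    1.09  1.83]
```

View pics/a2.png

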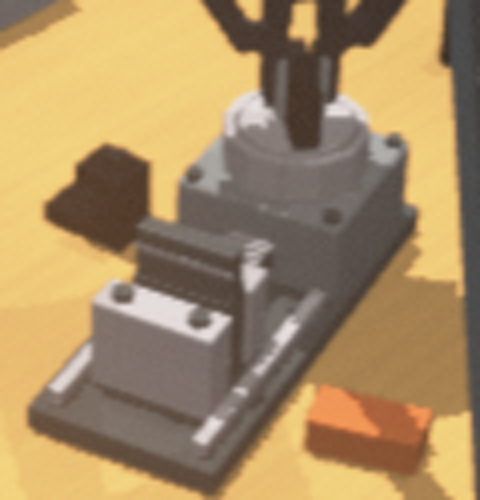

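The side view shows the jaw nearer the punch (about (258,300)), the punch still standing upright and the knob down. Winding on in steps, watching the moment.

Call:
apply_moves(moves=[[[0, 0, 0, 0, 0, 0.06, 0], [0, 0, 0, 0, 0, 0.12, 0], [0, 0, 0, 0, 0, 0.12, 0]]])

```text
time_s: 6.35
eef_pos: [0.5519, -0.1291, 0.1192]
eef_rot: [0.0, 0.917, -0.399, 0.001]
wrist_force: [-1.8, -1.6, 8.7]
opening: 0.175
```

```bash
python3 -c "
from h import *
state()"
```

```text
t 6.35 pos [ 0.5519 -0.1291  0.1192] xaxis yaw -47.04 F [-1.8 -1.6  8.7] tq [-0.12  0.3   0.17] open 0.175 q [-0.44  0.31  1.73 -0.    1.09  1.95]
```

Call:
apply_moves(moves=[[[0, 0, 0, 0, 0, 0.06, 0], [0, 0, 0, 0, 0, 0.12, 0], [0, 0, 0, 0, 0, 0.12, 0]]])

```text
time_s: 6.65
eef_pos: [0.552, -0.1292, 0.1192]
eef_rot: [0.001, 0.892, -0.452, 0.001]
wrist_force: [-2.2, -1.1, 9.6]
opening: 0.177
```

```bash
python3 -c "
from h import *
state()"
```

```text
t 6.65 pos [ 0.552  -0.1292  0.1192] xaxis yaw -53.74 F [-2.2 -1.1  9.6] tq [-0.17  0.21  1.56] open 0.177 q [-0.44  0.31  1.73 -0.    1.09  2.07]
```

The moment jumped to 1.56 N m, so the punch is pinched. I'll let go gently and rise.

Call:
apply_moves(moves=[[[0, 0, -0.04, 0, 0, 0, 0], [0, 0, -0.04, 0, 0, 0, 0.5], [0, 0, -0.04, 0, 0, 0, 0.8], [0, 0, -0.04, 0, 0, 0, 1], [0, 0, -0.04, 0, 0, 0, 1], [0, 0, -0.04, 0, 0, 0, 1]]])

```text
time_s: 7.25
eef_pos: [0.5508, -0.1285, 0.1176]
eef_rot: [-0.0, 0.891, -0.453, -0.0]
wrist_force: [0.3, 0.5, -0.4]
opening: 0.993
```

Run:
```python
from h import *
state()
```

```text
t 7.25 pos [ 0.5508 -0.1285  0.1176] xaxis yaw -53.88 F [ 0.3  0.5 -0.4] tq [ 0.01 -0.04  0.02] open 0.993 q [-0.44  0.32  1.73  0.    1.09  2.07]
```

Call:
apply_moves(moves=[[[0, 0, -4, 0, 0, 0, 1], [0, 0, -8, 0, 0, 0, 1], [0, 0, -13, 0, 0, 0, 1], [0, 0, -13, 0, 0, 0, 1], [5, 26, -13, 0, 0, 0, 1], [5, 26, -13, 0, 0, 0, 1], [5, 26, -13, 0, 0, 0, 1], [5, 26, -13, 0, 0, 0, 1]]])

```text
time_s: 8.05
eef_pos: [0.4132, -0.2757, 0.2476]
eef_rot: [0.0, 0.892, -0.453, 0.0]
wrist_force: [0.9, -1.2, -0.2]
opening: 1.0
```

Call:
apply_moves(moves=[[[0, 12, 0, 0, 0, 0, 1], [0, 12, 0, 0, 0, 0, 1], [0, 12, 0, 0, 0, 0, 1], [0, 12, 0, 0, 0, 0, 1]]])

```text
time_s: 8.45
eef_pos: [0.3156, -0.3472, 0.2477]
eef_rot: [0.0, 0.89, -0.455, -0.0]
wrist_force: [0.2, -0.0, -0.5]
opening: 0.993
```

Run:
```python
from h import *
import cv2
state()
t=camera("top")[:,:,::-1]; s=camera("side")[:,:,::-1]
cv2.imwrite("pics/b_full.png",np.hstack([t,s]))
a=cv2.convertScaleAbs(cv2.resize(t[195:295,265:410],(435,300),interpolation=2),alpha=1.5,beta=20); b=cv2.resize(s[180:305,290:410],(360,375),interpolation=2)
c=np.zeros((575,795,3),np.uint8); c[:300,:435]=a; c[:375,435:]=b; c[300:,:366]=cv2.resize(t,(366,275)); 
cv2.imwrite("pics/b1.png",c)
```

```text
t 8.45 pos [ 0.3156 -0.3472  0.2477] xaxis yaw -54.13 F [ 0.2 -0.  -0.5] tq [ 0.06 -0.02 -0.01] open 0.993 q [-1.09 -0.06  1.87 -0.    1.34  1.43]
```

View pics/b1.png

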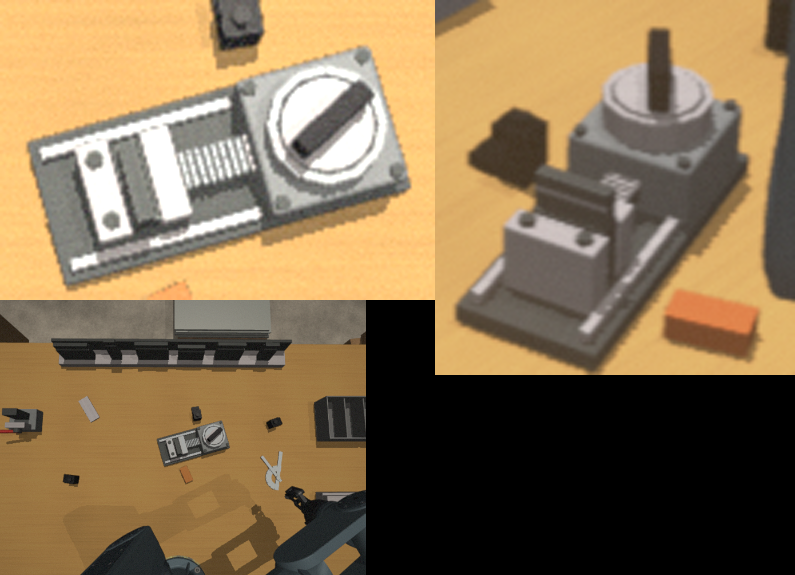

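The jaw now sits against the punch. I'll check the jaw-to-cheek gap (22 mm expected) at higher zoom.

Run:
```python
import cv2
t=cv2.imread("pics/b_full.png")[232:282,270:335]
cv2.imwrite("pics/b2.png",cv2.convertScaleAbs(cv2.resize(t,None,fx=12,fy=12,interpolation=cv2.INTER_CUBIC),alpha=1.6,beta=20))
```

```text
(no output)
```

View pics/b2.png

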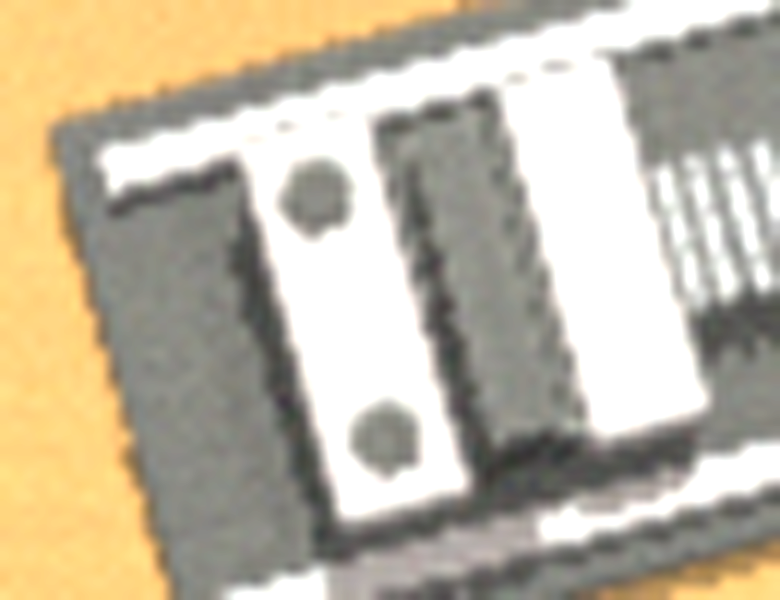

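Zoom (px = 270+u/12, 232+v/12): cheek face edge from (372,118) to (468,488), jaw face edge from (500,92) to (596,437).

Run:
```python
from h import *
Z=lambda u,v:(270+u/12,232+v/12)
c=[ray("top",Z(372,118),.070),ray("top",Z(468,488),.070)]; j=[ray("top",Z(500,92),.066),ray("top",Z(596,437),.066)]
d=(c[1]-c[0])[:2]; print("cheek w",np.linalg.norm(d)); print("jaw w",np.linalg.norm(j[1]-j[0]))
n=np.array([-d[1],d[0]])/np.linalg.norm(d)
print([(n@(x-c[0])[:2]*1000).round(1) for x in j])
s=np.array([.5515,-.1285]); print("jaw from spindle mm",[(n@(x[:2]-s)*1000).round(1) for x in j],"cheek",[(n@(x[:2]-s)*1000).round(1) for x in c])
```

```text
cheek w 0.06665616321233055
jaw w 0.0627968070037933
[np.float64(22.9), np.float64(23.8)]
jaw from spindle mm [np.float64(-124.4), np.float64(-123.5)] cheek [np.float64(-147.3), np.float64(-147.3)]
```

```bash
python3 -c "
from bench import *
print(hand_in())"
```

```text
the job is handed in; nothing more can be done
None
```

The clamp is meshed and wound, and I handed the job in at about 8.6 s of the 58 s allowed. The last checks agree that the punch is held against the cheek, except that the camera gap reads slightly wide.

- **Meshing:** I gripped the bar and eased it down 2 mm until tooth stood on tooth, pressing with about 13 N. Rocking clockwise about 20° let it drop. It then went fully home, 9.1 mm down, and did not move when pressed harder, up to 14 N.
- **Winding:** I wound the knob clockwise about 48°, including the play. The moment then rose from about 0.2 to 1.56 N m, well over the 0.6 N m that marks the punch being pinched. I then opened the fingers, lifted straight up and backed away.
- **Last pictures:** The knob is down in its collar and the punch is upright between jaw and cheek. The loose tools near the clamp look where they were; I did not measure them.
- **Readings that disagreed:** The jaw-to-cheek gap measured 22.9–23.8 mm against the expected 22 mm. Jaw travel measured from the spindle came out near 9 mm, against the 12.5–17 mm implied by the turn. One pixel is about 1.8 mm and block widths read about 5% small, so I put this down to picture error and relied on the moment.

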